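# Put the stand fittings back into their cutout tray

## Robot

A 6-joint arm with a two-finger parallel gripper is mounted at the origin on the work surface. World frame = base frame: x ahead of the robot, y to its left, z up, the work surface at z = 0. Lengths are in m, angles in rad, forces in N, time in s.
With the tool pointing down it reaches from about 0.25 to 0.8 m from the base axis. Payload 3.9 kg.
Tool frame: the origin (TCP) lies on the centre line of the jaws, within the pads' length; the fingertips stand 25 mm ahead of it and the grasp point (between the pads) lies 6 mm ahead of it; z points along the fingers, y is the direction in which the jaws open and shut (so a half turn about z gives the same grasp; the last joint's range is limited). The gripper opens to 85 mm and grips with 20 to 120 N. Pads are 22 mm wide; open, the fingers measure 114 mm over their backs; the gripper's body (76 mm by 85 mm) begins 54 mm behind the grasp point. The pads swing forward as they close: fully open they stand 13 mm farther back than shut.
Start: joints at [-1.228, 0.26, -0.138, 1.173, 0, 1.571], TCP at [0.176, -0.494, 0.256] pointing down, gripper open.
Joint ranges: [-2.78, 2.78], [-0.83, 1.72], [-1.28, 1.37], [-1.9, 2.12], [-1.57, 1.48], [-3.14, 3.14]. Speed limits (rad/s): [2.57, 2.57, 3.14, 3.14, 3.14, 3.14].

## Interface

Orientations are given as a rotation vector (axis times angle).
In Python, from bench import manip, eoat, vision, telemetry gives the robot as it stands. The module is installed in compiled form; this text tells all that it offers. Calls block until the motion is done:
- manip.reach(position, orientation): joint-space move of the TCP to a pose.
- manip.line_to(position, attitude=None, v=0.15, f_stop=None): straight line of the TCP; attitude=None keeps the orientation; v is the mean speed in m/s. With f_stop (N) it stops when the force on the tool has changed by that much, and returns True; else False.
- manip.move_j(angles): joint-space move.
- eoat.gripper_to(opening, newtons=None): opening from 0.0 (shut) to 1.0 (fully open); newtons is the grip in N (None keeps the last); returns when the fingers have stopped.
- manip.hold(seconds).
- manip.inverse_kinematics(position, orientation): joint angles nearest the present ones, or None.
- vision.grab_frame(name): name is "side" or "top"; returns the picture (384x512x3 uint8, blue, green, red); there is no depth.
- vision.camera_info(name): a dict with "vertical_fov" (degrees; the focal length in pixels is half the picture's height over the tangent of half this angle, whatever the lens; pixels are square), "cx", "cy" (the principal point, pixels), "R" (3x3) and "t" (3): a world point X has camera coordinates R X + t. Camera axes: x right, y down, z forward; pixel columns grow to the right and rows downward; lengths in m; the calibration is good to about 2 mm. A picture is of the moment at which its call begins. camera_info takes no time and is no camera call.
A pose or a line that the arm cannot do raises manip.Unreachable and nothing moves.
- manip.hand_in(): hands the job in, once; it reports no verdict.
Trained networks look in the newest picture that a camera, given by its name, has taken for a name from the list of things; names that differ only in an ending like _2 or _b are one class to them, and where a whole thing is asked for, a point or a joint stands for the part that bears it (a point fixed in the world has none). Each returns a list of dicts, best first, with "score" (0 to 1); they miss things now and then, are a little off and sometimes report something else, mostly with a low value. They report only what shows in the picture. A call takes as long as a camera call. They do not tell look-alikes from the thing itself.
- vision.recognise(camera, label): "location" ([x, y, z] in m, in world coordinates, good to about 4 mm: the middle of the surface that is visible of it).
- vision.outline_of(camera, label): "mask" (384x512 bool, what is visible of it).
- vision.mark_of(camera, label): "location" ([x, y, z] in m, in world coordinates, good to about 4 mm: a listed point, or the origin of a listed thing).
Readings, each from a call of its own:
- telemetry.get_time(): time.
- telemetry.get_joints(): joint angles.
- telemetry.get_joint_velocities(): joint speeds.
- telemetry.get_joint_efforts(): joint torques, N m.
- telemetry.get_tool_pos(): TCP position.
- telemetry.get_orientation(): TCP orientation.
- telemetry.get_ft_force(): force on the tool from outside, world axes, zero at the start.
- telemetry.get_ft_torque(): the same for the moment, N m.
- telemetry.get_finger_gap(): opening from 0.0 (shut) to 1.0 (fully open).
Only numpy, scipy, OpenCV 4.12 (cv2) and the standard library are available. Lean on these libraries where they do the work, as an engineer would, in place of code of your own. Each camera call takes 0.05 s, during which the arm holds its last target.

## Task

Put the two loose stand fittings, the forked clamp and the L-shaped boss head, back into the black cutout tray: lay each one right side up in the recess of its own outline, turned the way the recess is, and press it down past the springy grips until it sits flat on the recess floor. Let go of both, and leave everything else on the bench and the spare screw in the tray as they are.

Things in the scene. Friction and masses are not known exactly. Their poses are not given: they have to be found in the camera images.
- clamp: Forked stand clamp, bare metal, 129 mm long, right side up on the bench. Origin: underside of knuckle, near balance point; x to the fork, z up. In mm: knuckle x -13..13, y +-13 (grip here, across y); yoke x 13..25, y +-22; two prongs x 25..52, 12 to 22 either side; all 24 high, flat top, 2 mm bevel below. Round stem 14 dia, axis 9 up, x -77..-13, with 18 dia collar x -77..-62. 0.18 kg.
- boss: L-shaped boss head (rod connector), bare metal, 80 mm long, 26 high, flat top, right side up on the bench. Origin: underside, below the best grip (across y, sides 26 apart, free for x -22..16); z up. In mm: body x -22..34, y +-13; lug x 16..34 out to y 30; round thumbscrew x -46..-22, 16 dia, axis 13 up. 2 mm bevel below. 0.16 kg.
- tray: Fixed black cutout tray, white floor, 230 mm (x) by 180 mm (y), top 17 mm above the bench. Origin: centre of underside, z up. Recesses 13 mm deep, vertical walls, floor 4 mm above the bench; outlines those of the fittings with 2 mm to spare all round. The clamp's recess is on the +y half, the boss head's and the spare screw's on the -y half.
- clamp_recess: Recess for the clamp. Origin on its floor; when the clamp is home its origin and axes coincide with these. Two springy grey ribs (at x 0, 3.5 mm out of the walls at y +-15 mm) grip the knuckle's sides: the clamp does not sink home by its weight, it needs a push of about 5 N (up to 8) from above. Home, its top is 11 mm above the tray top.
- boss_recess: Recess for the boss head, turned half round compared with the clamp's. Origin on its floor; when the boss head is home its origin and axes coincide with these. The same springy ribs at x 0, y +-15 mm; the same push. Home, its top is 13 mm above the tray top.
- spare_screw: Bystander: spare metal thumbscrew, 40 mm long, 20 mm dia, lying in the third recess of the tray, to be left there.
- beaker: Bystander: small glass beaker, 68 mm dia, 90 mm high.
- jar: Bystander: small clear sample jar, 46 mm dia, 60 mm high.
- stopper: Bystander: black rubber stopper, 38 mm dia, 30 mm high.
- screwdriver: Bystander: screwdriver lying on the bench; origin on its underside, x along it.
- dish: Bystander: shallow white dish, 90 mm dia, 14 mm high.
Not all that is in view belongs to the job. Leave any red look-alike of the clamp alone. What is shaped like the boss but blue is not meant.

How it is judged:
At the end, for the whole second after the job is handed in: Clamp and boss head each lie in their own recess, right side up and at rest: origin within 2.5 mm of the recess floor in height and within 4 mm sideways, heading within 0.06 rad (clamp) or 0.08 rad (boss head), tilt under 0.04 or 0.06 rad (z of clamp in the frame of clamp_recess below 0.0025 m and horizontal distance between clamp and clamp_recess below 0.004 m and angle between the x axis of clamp and the x axis of clamp_recess, either way round below 0.06 rad and angle between clamp's own z axis and vertical below 0.04 rad and linear speed of each of clamp, boss below 0.02 m/s and z of boss in the frame of boss_recess below 0.0025 m and horizontal distance between boss and boss_recess below 0.004 m and angle between the x axis of boss and the x axis of boss_recess, either way round below 0.08 rad and angle between boss's own z axis and vertical below 0.06 rad); the robot touches nothing.
It fails at once if the spare screw is knocked out of its place (distance of spare_screw from where it was at the start of the episode above 0.015 m).
It fails at once if another thing on the bench is shifted by more than 30 mm or tipped over (distance of any of beaker, jar, stopper, screwdriver, dish from where it was at the start of the episode above 0.03 m or angle between any of beaker, jar, stopper's own z axis and vertical above 0.6 rad).
It also fails if it takes over 69 s, if anything falls off the work surface, if the arm or the gripper's body presses on something with over 40 N, if the wrist force passes 120 N, or if a joint passes its speed limit or range.

## Working session

There is one attempt and no reset: what is moved stays moved. The work goes in short steps, each a Python script; the robot and the scene stay as the last script left them, time stands still between calls to the robot, and variables do not carry over. Pictures are saved under pics/ and viewed, and the job is handed in when it is done.

```bash
ls; mkdir -p pics; python3 - <<'E'
from bench import manip, eoat, vision, telemetry
import cv2
for n in ("side","top"):
    im=vision.grab_frame(n); cv2.imwrite(f"pics/{n}0.png",im)
    print(n,vision.camera_info(n))
for n in ("top","side"):
  for l in ("clamp","boss","tray","clamp_recess","boss_recess","spare_screw"):
    print(n,l,[(d["score"],[round(float(v),4) for v in d["location"]]) for d in vision.mark_of(n,l)])
print(telemetry.get_time())
E
```

```text
pics
side {'vertical_fov': 55.03121920294835, 'cx': 253.94221188002913, 'cy': 186.85557521854875, 'R': array([[-9.34422140e-01, -3.56167262e-01,  3.80655960e-04],
       [-2.32401150e-01,  6.08905142e-01, -7.58435385e-01],
       [ 2.69898071e-01, -7.08787281e-01, -6.51748127e-01]]), 't': array([0.58673107, 0.17956114, 0.8477864 ])}
top {'vertical_fov': 52.578083774666304, 'cx': 257.37925921391957, 'cy': 192.22292317747934, 'R': array([[ 0.00593682, -0.99976676,  0.02076468],
       [-0.99561457, -0.00784831, -0.09322035],
       [ 0.09336157, -0.02012019, -0.99542895]]), 't': array([0.00467736, 0.61813215, 1.02055376])}
top clamp [(0.8, [0.5571, -0.3821, 0.0001]), (0.62, [0.4363, -0.3106, -0.0021])]
top boss [(0.9, [0.4547, 0.3135, 0.0001]), (0.83, [0.4445, 0.193, -0.0022]), (0.57, [0.4938, 0.409, 0.0016]), (0.44, [0.7874, 0.1403, -0.0004])]
top tray [(0.72, [0.5461, -0.0439, 0.0016])]
top clamp_recess [(0.53, [0.5501, 0.007, 0.004])]
top boss_recess [(0.42, [0.5735, -0.0746, 0.0046])]
top spare_screw [(0.4, [0.4825, -0.1021, 0.0041])]
side clamp [(0.74, [0.4345, -0.3168, 0.0005]), (0.53, [0.5585, -0.3832, -0.002])]
side boss [(0.75, [0.4923, 0.4113, 0.0005]), (0.74, [0.455, 0.3171, -0.0053]), (0.6, [0.438, 0.1918, -0.0013]), (0.26, [0.6353, -0.2534, -0.0004])]
side tray [(0.6, [0.5415, -0.0394, 0.001])]
side clamp_recess [(0.6, [0.5417, 0.0054, 0.0061])]
side boss_recess [(0.44, [0.5759, -0.0769, 0.0065])]
side spare_screw [(0.6, [0.4843, -0.1019, 0.0029])]
0.7
```

View pics/top0.png

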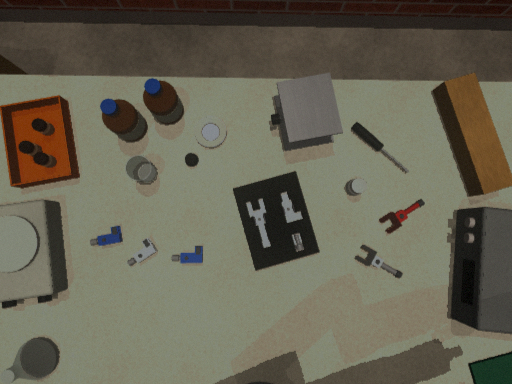

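View pics/side0.png

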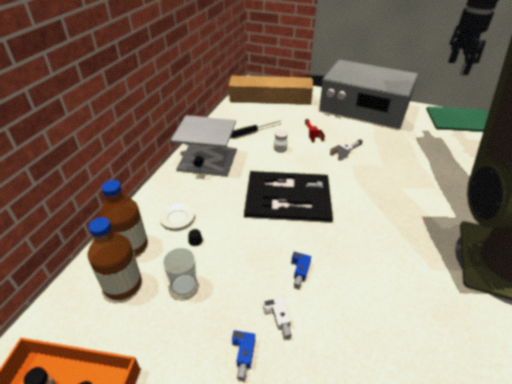

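The clamp candidates in the top view are grey metal at (378,261) and red at (401,216). The boss candidates are bare metal at (142,252) and blue at (106,237) and (188,256). The bare-metal ones fit the description, so I'll confirm with enlarged crops.

```bash
python3 - <<'E'
import cv2, numpy as np
t=cv2.imread("pics/top0.png")
def crop(c,r,w,h,s): return cv2.resize(t[r:r+h,c:c+w],None,fx=s,fy=s,interpolation=cv2.INTER_CUBIC)
a=crop(340,190,90,95,4); b=crop(85,220,125,55,4)
cv2.imwrite("pics/c1.png",a)
o=np.zeros((600,800,3),np.uint8); o[:380,:360]=a; o[380:600,:500]=b; 
d=crop(228,165,98,110,4); o[:380,400:792]=d[:380]
cv2.imwrite("pics/crops.png",o)
E
```

```text
(no output)
```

View pics/crops.png

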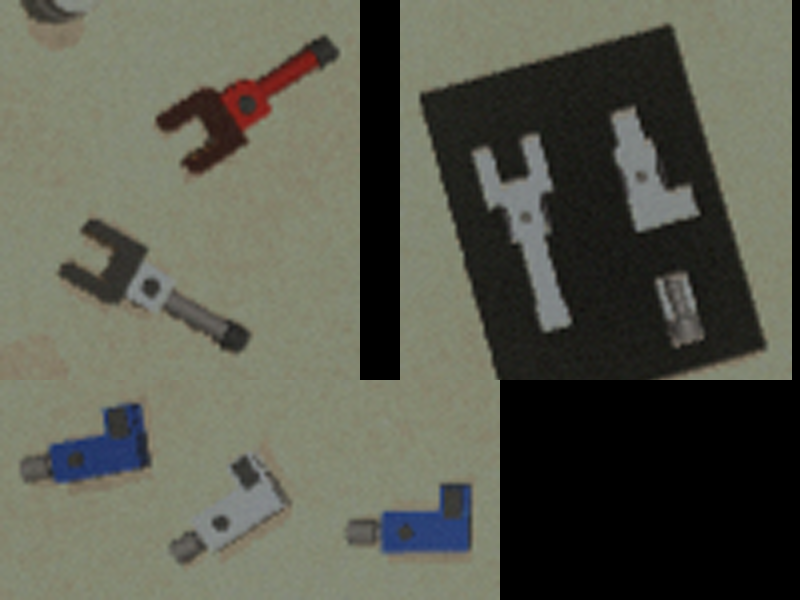

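Confirmed. In the crop, the grey clamp is at lower left of the first panel and the metal boss sits between the two blue look-alikes. The recesses show white in the tray. Next I'll fit poses by rendering the known shapes into both pictures.

```bash
cat > fit.py <<'E'
import numpy as np, cv2, json
from scipy.optimize import minimize
def box(x0,x1,y0,y1,z0,z1): return np.array([[x,y,z] for x in(x0,x1) for y in(y0,y1) for z in(z0,z1)],float)
def cylx(x0,x1,r,zc,n=24):
    a=np.linspace(0,2*np.pi,n,endpoint=False)
    return np.array([[x,r*np.cos(t),zc+r*np.sin(t)] for x in(x0,x1) for t in a])
def bev(x0,x1,y0,y1,h): return np.vstack([box(x0,x1,y0,y1,2,h),box(x0+2,x1-2,y0+2,y1-2,0,2)])
# layers: list of list of convex hulls (mm), painter order
CLAMP=[[cylx(-62,-13,7,9)],[cylx(-77,-62,9,9)],[bev(13,25,-22,22,24),bev(25,52,12,22,24),bev(25,52,-22,-12,24)],[bev(-13,13,-13,13,24)]]
BOSS=[[cylx(-46,-22,8,13)],[bev(-22,34,-13,13,26),bev(16,34,-13,13,26)],[bev(16,34,13,30,26)]]
TRAY=[[box(-115,115,-90,90,0,17)]]
def Rz(a): c,s=np.cos(a),np.sin(a); return np.array([[c,-s,0],[s,c,0],[0,0,1]])
class Cam:
    def __init__(s,info):
        s.R=np.array(info["R"]);s.t=np.array(info["t"]);s.cx=info["cx"];s.cy=info["cy"]
        s.f=192/np.tan(np.radians(info["vertical_fov"])/2)
    def proj(s,X):
        c=np.asarray(X)@s.R.T+s.t
        return np.stack([s.cx+s.f*c[:,0]/c[:,2],s.cy+s.f*c[:,1]/c[:,2]],1)
    def ray(s,u,v,z):
        d=s.R.T@np.array([(u-s.cx)/s.f,(v-s.cy)/s.f,1.]);o=-s.R.T@s.t
        return o+d*(z-o[2])/d[2]
S=8
def poly(win,pts,conv=True):
    c0,r0,w,h=win
    m=np.zeros((h*S,w*S),np.uint8)
    for p in pts:
        q=((p-[c0,r0]+0.5)*S-0.5)
        if conv: q=cv2.convexHull(q.astype(np.float32))[:,0]
        cv2.fillPoly(m,[np.round(q*16).astype(np.int32)],1,shift=4)
    return m
def down(m,blur):
    a=m.reshape(m.shape[0]//S,S,m.shape[1]//S,S).mean((1,3)).astype(np.float32)
    return cv2.GaussianBlur(a,(0,0),blur) if blur>0 else a
def layers(cam,win,model,pose,z=0.):
    x,y,a=pose[:3]; R=Rz(a)
    out=[]
    for L in model:
        out.append(poly(win,[cam.proj(h/1000@R.T+[x,y,z]) for h in L]))
    # painter
    for i in range(len(out)):
        for j in range(i+1,len(out)): out[i]=out[i]&(1-out[j])
    return out
def resid(cam,img,win,lay,blur,mask=None):
    c0,r0,w,h=win
    I=img[r0:r0+h,c0:c0+w].reshape(-1,3).astype(float)
    D=[down(m,blur).ravel() for m in lay]; D.append(1-sum(D)); A=np.stack(D,1)
    wt=np.ones(len(A)) if mask is None else mask.ravel().astype(float)
    col=np.linalg.lstsq(A*wt[:,None],I*wt[:,None],rcond=None)[0]
    r=(I-A@col)*wt[:,None]
    return r,col,A
def cost(r,s=15.): return np.sum(s*s*(np.sqrt(1+(r/s)**2)-1))
def window(cam,pose,rad,z=0.):
    p=cam.proj(np.array([[pose[0]+rad*np.cos(t),pose[1]+rad*np.sin(t),z] for t in np.linspace(0,6.28,16)]))
    lo=np.maximum(np.floor(p.min(0)).astype(int),0); hi=np.minimum(np.ceil(p.max(0)).astype(int),[511,383])
    return (lo[0],lo[1],hi[0]-lo[0],hi[1]-lo[1])
def fit(views,fn,p0,rad,step=(.004,.004,.06),z=0.):
    """views: list of (cam,img,blur,weight); fn(cam,win,pose)->layers"""
    wins=[window(c,p0,rad,z) for c,_,_,_ in views]
    f=lambda p: sum(wt*cost(resid(c,im,w,fn(c,w,p),b)[0]) for (c,im,b,wt),w in zip(views,wins))
    best=None
    p=np.array(p0,float)
    for k in range(3):
        sim=np.vstack([p]+[p+np.eye(len(p))[i]*step[i]/(2**k) for i in range(len(p))])
        o=minimize(f,p,method="Nelder-Mead",options=dict(initial_simplex=sim,xatol=2e-5,fatol=.1,maxiter=300)); p=o.x
    return p,o.fun
E
cat > est.py <<'E'
from fit import *
from bench import vision
T=Cam(vision.camera_info("top"));Sd=Cam(vision.camera_info("side"))
ti=cv2.imread("pics/top0.png");si=cv2.imread("pics/side0.png")
cl=lambda M,z=0: (lambda c,w,p: layers(c,w,M,p,z))
for nm,M,p0,rad in (("clamp",CLAMP,(.4363,-.3126,1.03),.085),("boss",BOSS,(.4547,.3145,-.98),.055),("tray",TRAY,(.545,-.042,.25),.17)):
    for tag,v in (("top",[(T,ti,.5,1)]),("side",[(Sd,si,.8,1)]),("both",[(T,ti,.5,1),(Sd,si,.8,1)])):
        p,f=fit(v,cl(M),p0,rad); print(nm,tag,np.round(p,4),round(f))
E
python3 est.py
```

```text
clamp top [ 0.4347 -0.3133  1.0546] 382808
clamp side [ 0.4332 -0.3129  1.0357] 342903
clamp both [ 0.434  -0.3133  1.0515] 749251
boss top [ 0.4506  0.3135 -0.9969] 176349
boss side [ 0.4486  0.317  -1.0144] 927637
boss both [ 0.449   0.3167 -1.0046] 1130171
tray top [ 0.5443 -0.0409  0.2829] 4043122
tray side [ 0.5443 -0.0427  0.2819] 4187024
tray both [ 0.5442 -0.0415  0.2832] 8317099
```

```bash
cat >> fit.py <<'E'
def rect(x0,x1,y0,y1,d=2): return np.array([[x0-d,y0-d],[x1+d,y0-d],[x1+d,y1+d],[x0-d,y1+d]],float)
RC=[rect(-77,-62,-9,9),rect(-62,-13,-7,7),rect(-13,13,-13,13),rect(13,25,-22,22),rect(25,52,12,22),rect(25,52,-22,-12)]
RB=[rect(-46,-22,-8,8),rect(-22,34,-13,13),rect(16,34,-13,30)]
def recess(rects):
    def fn(c,w,p):
        R=Rz(p[2])
        def at(z): return poly(w,[c.proj(np.c_[r/1000,np.zeros(4)]@R.T+[p[0],p[1],z]) for r in rects])
        return [at(.004)&at(.010)&at(.017)]
    return fn
E
cat > est2.py <<'E'
from fit import *
from bench import vision
T=Cam(vision.camera_info("top"));Sd=Cam(vision.camera_info("side"))
ti=cv2.imread("pics/top0.png");si=cv2.imread("pics/side0.png")
# whole-recess windows must lie in the tray: restrict via mask of tray
def fitr(v,rects,p0,cen,rad):
    ws=[]
    for c,im,b,wt in v:
        q=Rz(p0[2])@np.array([*cen,0])+np.array([*p0[:2],0]); ws.append(window(c,q[:2],rad,.01))
    fn=recess(rects)
    tp=(.5443,-.0415,.2832)
    ms=[]
    for (c,im,b,wt),w in zip(v,ws):
        # inside tray top, margin, and excluding other recess areas (dilated 6mm)
        R=Rz(tp[2]); m=poly(w,[c.proj(np.c_[rect(-115,115,-90,90,-6)/1000,np.zeros(4)]@R.T+[tp[0],tp[1],.017])])
        R0=Rz(p0[2]); k=poly(w,[c.proj(np.c_[(r+np.array([[-8,-8],[8,-8],[8,8],[-8,8]]))/1000,np.zeros(4)]@R0.T+[p0[0],p0[1],.012]) for r in rects])
        ms.append(down(m&k,0)>.99)
    f=lambda p: sum(wt*cost(resid(c,im,w,fn(c,w,p),b,m)[0]) for (c,im,b,wt),w,m in zip(v,ws,ms))
    p=np.array(p0,float)
    for k in range(3):
        sim=np.vstack([p]+[p+np.eye(3)[i]*[.003,.003,.04][i]/2**k for i in range(3)])
        o=minimize(f,p,method="Nelder-Mead",options=dict(initial_simplex=sim,xatol=2e-5,fatol=.1,maxiter=300));p=o.x
    return p,o.fun
for nm,rc,p0,cen,rad in (("clampR",RC,(.547,.006,.283),(-.0125,0),.085),("bossR",RB,(.575,-.0757,.283-np.pi),(-.006,.008),.06)):
    for tag,v in (("top",[(T,ti,.5,1)]),("side",[(Sd,si,.8,1)]),("both",[(T,ti,.5,1),(Sd,si,.8,1)])):
        p,f=fitr(v,rc,p0,cen,rad)
        loc=Rz(-.2832)@np.array([p[0]-.5442,p[1]+.0415,0])
        print(nm,tag,np.round(p,4),round(f),"in tray",np.round(loc[:2],4),"yaw rel",round(p[2]-.2832,4))
E
python3 est2.py
cat > ov.py <<'E'
from fit import *
from bench import vision
def overlay(img,cam,items,win,s,out):
    c0,r0,w,h=win
    im=cv2.resize(img[r0:r0+h,c0:c0+w],None,fx=s,fy=s,interpolation=cv2.INTER_CUBIC)
    for pts,col in items:
        q=(cam.proj(pts)-[c0,r0]+.5)*s-.5
        cv2.polylines(im,[np.round(q*16).astype(np.int32)],True,col,1,cv2.LINE_AA,4)
    cv2.imwrite(out,im)
def at2(rects,p,z): 
    R=Rz(p[2]); return [np.c_[r/1000,np.zeros(4)]@R.T+[p[0],p[1],z] for r in rects]
E
```

```text
clampR top [0.5472 0.0039 0.2782] 125263 in tray [0.0156 0.0428] yaw rel -0.005
clampR side [0.5464 0.0028 0.2787] 123905 in tray [0.0145 0.042 ] yaw rel -0.0045
clampR both [0.5468 0.0035 0.2754] 264821 in tray [0.0151 0.0425] yaw rel -0.0078
bossR top [ 0.5754 -0.0755 -2.8667] 83265 in tray [ 0.0205 -0.0414] yaw rel -3.1499
bossR side [ 0.575  -0.0764 -2.8497] 83697 in tray [ 0.0198 -0.0421] yaw rel -3.1329
bossR both [ 0.5752 -0.0758 -2.8544] 176941 in tray [ 0.0202 -0.0416] yaw rel -3.1376
```

```bash
python3 - <<'E'
from ov import *
T=Cam(vision.camera_info("top"));Sd=Cam(vision.camera_info("side"))
ti=cv2.imread("pics/top0.png");si=cv2.imread("pics/side0.png")
g=(0,255,0)
def z0(rs): return [r for r in rs]
rc=[rect(-77,-62,-9,9,0),rect(-62,-13,-7,7,0),rect(-13,13,-13,13,0),rect(13,25,-22,22,0),rect(25,52,12,22,0),rect(25,52,-22,-12,0)]
rb=[rect(-46,-22,-8,8,0),rect(-22,34,-13,13,0),rect(16,34,13,30,0)]
def it(pc,pb):
    a=[]
    for i,r in enumerate(rc): a+=[(q,g) for q in at2([r],pc,.009 if i<2 else .024)]
    for i,r in enumerate(rb): a+=[(q,g) for q in at2([r],pb,.013 if i<1 else .026)]
    return a
pc=(.434,-.3131,1.0515); pb=(.4503,.3145,-1.0)
overlay(ti,T,it(pc,pb),(350,235,60,48),6,"pics/o1.png")
overlay(ti,T,it(pc,pb),(115,228,60,45),6,"pics/o2.png")
overlay(si,Sd,it(pc,pb),(322,130,50,40),6,"pics/o3.png")
overlay(si,Sd,it(pc,pb),(252,288,50,60),6,"pics/o4.png")
ims=[cv2.imread(f"pics/o{i}.png") for i in (1,2,3,4)]
o=np.zeros((600,800,3),np.uint8)
o[:288,:360]=ims[0];o[:270,400:760]=ims[1];o[300:540,:300]=ims[2];o[272:600,400:700]=ims[3][:328]
cv2.imwrite("pics/ov.png",o)
E
```

```text
(no output)
```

View pics/ov.png

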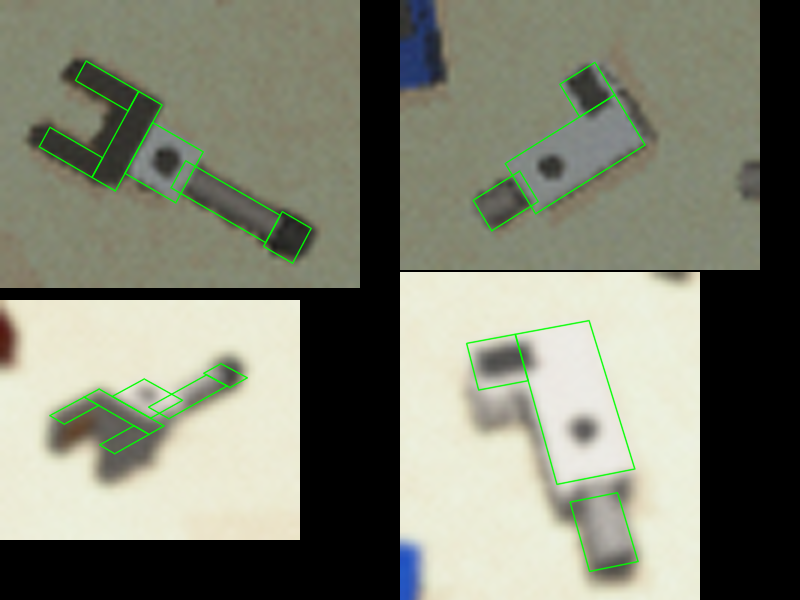

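The overlays match in both cameras: the prong end faces and the boss end face beyond the outlines are visible side walls. Now I'll check IK for both grasp options.

```bash
cat > rob.py <<'E'
import numpy as np
from scipy.spatial.transform import Rotation as Ro
from bench import manip, eoat, vision, telemetry
def ori(a):  # jaw (tool y) along object y for heading a; tool down
    c,s=np.cos(a),np.sin(a)
    return Ro.from_matrix(np.array([[-c,-s,0],[-s,c,0],[0,0,-1]])).as_rotvec()
def st(tag=""):
    print(tag,"t",round(telemetry.get_time(),2),"p",np.round(telemetry.get_tool_pos(),4),"F",np.round(telemetry.get_ft_force(),1),"M",np.round(telemetry.get_ft_torque(),2),"gap",round(telemetry.get_finger_gap(),3))
E
python3 - <<'E'
from rob import *
P=dict(cpick=(.434,-.3131,1.0515),cplace=(.5468,.0035,.280),bpick=(.4503,.3145,-1.0),bplace=(.5752,-.0758,.281-np.pi))
for k,(x,y,a) in P.items():
    for o in (0,np.pi):
        for z in (.05,.16):
            q=manip.inverse_kinematics([x,y,z],ori(a+o)); print(k,round(o,1),z,None if q is None else np.round(q,2))
print(np.round(ori(0),2), telemetry.get_orientation()); st()
E
```

```text
cpick 0 0.05 [-0.62  0.45 -0.44  0.68 -0.   -1.68]
cpick 0 0.16 [-0.62  0.34 -0.29  0.94 -0.   -1.68]
cpick 3.1 0.05 [-0.62  0.45 -0.44  0.68  0.    1.47]
cpick 3.1 0.16 [-0.62  0.34 -0.29  0.94  0.    1.47]
cplace 0 0.05 [ 0.01  0.47 -0.42  0.69  0.   -0.27]
cplace 0 0.16 [ 0.01  0.35 -0.26  0.95  0.   -0.27]
cplace 3.1 0.05 [ 0.01  0.47 -0.42  0.69 -0.    2.87]
cplace 3.1 0.16 [ 0.01  0.35 -0.26  0.95 -0.    2.87]
bpick 0 0.05 [ 0.61  0.47 -0.41  0.69 -0.    1.61]
bpick 0 0.16 [ 0.61  0.36 -0.26  0.96 -0.    1.61]
bpick 3.1 0.05 [ 0.61  0.47 -0.41  0.69  0.   -1.53]
bpick 3.1 0.16 [ 0.61  0.36 -0.26  0.96  0.   -1.53]
bplace 0 0.05 [-0.13  0.51 -0.33  0.73  0.    2.73]
bplace 0 0.16 [-0.13  0.41 -0.18  0.99  0.    2.73]
bplace 3.1 0.05 [-0.13  0.51 -0.33  0.73  0.   -0.41]
bplace 3.1 0.16 [-0.13  0.41 -0.18  0.99  0.   -0.41]
[-0.    3.14  0.  ] [ 3.09549379e+00  5.35835110e-01 -4.05272113e-05]
 t 0.7 p [ 0.1764 -0.4945  0.2563] F [-0.  -0.1  0.7] M [0.06 0.05 0.01] gap 1.004
```

```bash
python3 - <<'E'
from rob import *
a=1.0515+np.pi
eoat.gripper_to(0.306,40); st("closed")
manip.reach([.37,-.24,.06],ori(a)); st("above")
r=manip.line_to([.37,-.24,.005],v=.04,f_stop=4); st(f"probe {r}")
manip.line_to([.37,-.24,.06],v=.15); st("up")
E
```

```text
closed t 1.3 p [ 0.1764 -0.4945  0.2563] F [-0.5  0.2 -0.2] M [-0.02 -0.04  0.01] gap 0.303
above t 2.7 p [ 0.3708 -0.2412  0.0606] F [ 0.1 -0.1 -0.2] M [ 0.02  0.01 -0.03] gap 0.303
probe True t 3.58 p [ 0.3699 -0.2399  0.0248] F [-1.5  0.3  7.4] M [ 0.11  0.22 -0.03] gap 0.305
up t 3.97 p [ 0.3705 -0.2402  0.0599] F [ 0.6  0.1 -0.4] M [ 0.01 -0.   -0.07] gap 0.303
```

```bash
python3 - <<'E'
from rob import *
x,y,h=.434,-.3131,1.0515; a=h+np.pi
x-=.0015*np.cos(h); y-=.0015*np.sin(h)
eoat.gripper_to(0.58)
manip.reach([x,y,.09],ori(a)); st("above")
r=manip.line_to([x,y,.0395],v=.1,f_stop=6); st(f"down {r}")
import cv2
cv2.imwrite("pics/side1.png",vision.grab_frame("side"))
cv2.imwrite("pics/top1.png",vision.grab_frame("top"))
E
python3 - <<'E'
import cv2,numpy as np
s=cv2.imread("pics/side1.png");t=cv2.imread("pics/top1.png")
o=np.hstack([cv2.resize(s[100:200,290:390],(400,400),interpolation=2),cv2.resize(t[210:310,330:430],(400,400),interpolation=2)])
cv2.imwrite("pics/v1.png",o)
E
```

```text
above t 4.81 p [ 0.4336 -0.315   0.0898] F [-1.   0.4 -0.2] M [0.01 0.06 0.01] gap 0.58
down False t 5.47 p [ 0.433  -0.314   0.0395] F [0.3 0.5 0.7] M [-0.04  0.07  0.06] gap 0.579
```

View pics/v1.png

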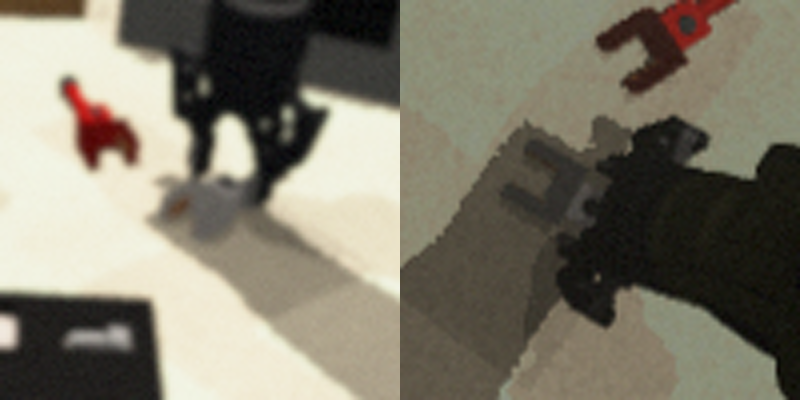

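The fingers straddle the knuckle in both crops, so I'll grip, lift and carry it over the recess.

```bash
python3 - <<'E'
from rob import *
import cv2
eoat.gripper_to(0.2,50); st("grip")
p=telemetry.get_tool_pos()
manip.line_to([p[0],p[1],.10],v=.15); st("lift")
h=.281; x=.5468-.0015*np.cos(h); y=.0035-.0015*np.sin(h)
manip.reach([x,y,.10],ori(h+np.pi)); 
manip.line_to([x,y,.067],v=.1); manip.hold(.3); st("over")
print(telemetry.get_orientation(),ori(h+np.pi))
cv2.imwrite("pics/side2.png",vision.grab_frame("side"))
cv2.imwrite("pics/top2.png",vision.grab_frame("top"))
s=cv2.imread("pics/side2.png");t=cv2.imread("pics/top2.png")
o=np.hstack([cv2.resize(s[140:240,235:335],(400,400),interpolation=2),cv2.resize(t[170:270,220:320],(400,400),interpolation=2)])
cv2.imwrite("pics/v2.png",o)
E
```

```text
grip t 5.9 p [ 0.4338 -0.3148  0.0404] F [-0.5  0.5  6. ] M [ 0.08  0.09 -0.01] gap 0.285
lift t 6.45 p [ 0.4335 -0.3146  0.0995] F [-0.4 -0.3 -2.2] M [0.05 0.   0.  ] gap 0.288
over t 8.51 p [0.5459 0.0031 0.0676] F [-0.7 -0.3 -2.8] M [ 0.05 -0.02  0.02] gap 0.289
[3.11045314e+00 4.39895224e-01 1.86779807e-03] [3.11063572 0.439943   0.        ]
```

View pics/v2.png

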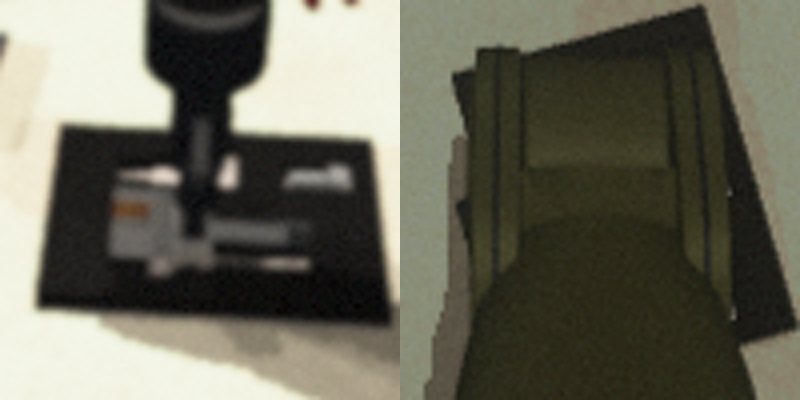

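```bash
cat > ovc.py <<'E'
from ov import *
Sd=Cam(vision.camera_info("side"))
rc=[rect(-77,-62,-9,9,0),rect(-62,-13,-7,7,0),rect(-13,13,-13,13,0),rect(13,25,-22,22,0),rect(25,52,12,22,0),rect(25,52,-22,-12,0)]
rb=[rect(-46,-22,-8,8,0),rect(-22,34,-13,13,0),rect(16,34,13,30,0)]
def sil(cam,model,pose,z,img,win,s,out,extra=[],col=(0,255,0)):
    w=win; m=np.zeros((w[3]*S,w[2]*S),np.uint8)
    for l in layers(cam,w,model,pose,z): m|=l
    c0,r0,ww,h=w
    im=cv2.resize(img[r0:r0+h,c0:c0+ww],(ww*S,h*S),interpolation=cv2.INTER_CUBIC)
    cs,_=cv2.findContours(m,cv2.RETR_LIST,cv2.CHAIN_APPROX_NONE); cv2.drawContours(im,cs,-1,col,1)
    for pts,cc in extra:
        q=(cam.proj(pts)-[c0,r0]+.5)*S-.5
        cv2.polylines(im,[np.round(q*16).astype(np.int32)],True,cc,1,cv2.LINE_AA,4)
    cv2.imwrite(out,im)
E
python3 - <<'E'
from ovc import *
si=cv2.imread("pics/side2.png")
h=.281
ex=[(q,(0,200,255)) for q in at2(rc,(.5473,.0035,h),.051)[2:]]
sil(Sd,CLAMP,(.5473,.0035,h),.027,si,(240,165,95,55),8,"pics/v2b.png",ex)
E
```

```text
(no output)
```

View pics/v2b.png

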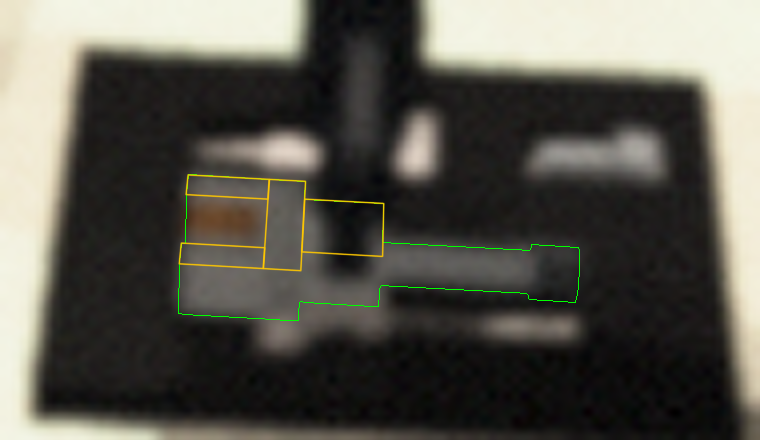

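The predicted silhouette lines up with the held clamp to a fraction of a pixel: fork end, yoke edge and collar end all match. Now I'll lower it with force watch.

```bash
python3 - <<'E'
from rob import *
x,y=.5452,.0031
for z,f in ((.0565,10),(.0500,12),(.0440,20)):
    r=manip.line_to([x,y,z],v=.03,f_stop=f); st(f"{z} {r}")
    if r: break
E
```

```text
0.0565 False t 9.11 p [0.5449 0.0031 0.0561] F [-0.9  0.4 -1.9] M [ 0.01 -0.03 -0.04] gap 0.287
0.05 False t 9.47 p [0.5456 0.0033 0.05  ] F [ 0.5  0.5 -2.5] M [ 0.17 -0.26 -0.02] gap 0.281
0.044 False t 9.82 p [0.5458 0.0033 0.0444] F [0.4 1.5 3.9] M [ 0.26 -0.06  0.01] gap 0.287
```

```bash
python3 - <<'E'
from rob import *
import cv2
r=manip.line_to([.5455,.0032,.0424],v=.02,f_stop=14); st(f"press {r}")
p=telemetry.get_tool_pos()
eoat.gripper_to(0.45); st("open")
manip.line_to([p[0],p[1],.075],v=.15)
eoat.gripper_to(0.0)
o=np.array([.5468,.0035])
manip.line_to([.5463,.0033,.064],v=.1); st("pre")
r=manip.line_to([.5463,.0033,.049],v=.02,f_stop=14); st(f"push {r}")
manip.line_to([.5463,.0033,.13],v=.2); st("up")
E
```

```text
press False t 10.07 p [0.5458 0.0032 0.0443] F [-3.9  0.3 16.2] M [0.2  0.76 0.05] gap 0.288
open t 10.37 p [0.5449 0.003  0.0418] F [0.4 0.3 0.8] M [0.02 0.   0.01] gap 0.452
pre t 11.44 p [0.5455 0.0033 0.0633] F [-0.   0.4 -0.8] M [-0.    0.01  0.02] gap -0.001
push True t 12.03 p [0.5463 0.0033 0.053 ] F [-0.8  0.3  4.9] M [ 0.02  0.16 -0.02] gap -0.007
up t 12.57 p [0.5461 0.0033 0.1295] F [ 0.3  0.1 -0.6] M [ 0.02 -0.05  0.03] gap -0.002
```

Pressing 16 N gave no further motion, at object z ≈ 4 mm above the bench, so the clamp is seated. On to the boss, checking the clamp with a picture from there.

```bash
python3 - <<'E'
from rob import *
import cv2
x,y,h=.4503,.3145,-1.0
x-=.002*np.cos(h); y-=.002*np.sin(h)
eoat.gripper_to(0.58)
manip.reach([x,y,.10],ori(h)); st("above")
cv2.imwrite("pics/side3.png",vision.grab_frame("side"))
cv2.imwrite("pics/top3.png",vision.grab_frame("top"))
r=manip.line_to([x,y,.0398],v=.1,f_stop=6); st(f"down {r}")
cv2.imwrite("pics/side4.png",vision.grab_frame("side"))
s=cv2.imread("pics/side4.png");t=cv2.imread("pics/top3.png");s3=cv2.imread("pics/side3.png")
o=np.hstack([cv2.resize(s[240:360,220:340],(400,400),interpolation=2),cv2.resize(t[165:275,225:325],(400,400),interpolation=2)])
cv2.imwrite("pics/v4.png",o)
from ovc import *
T=Cam(vision.camera_info("top"))
pose=(.5468,.0035,.281)
sil(Sd,CLAMP,pose,.004,s3,(240,165,50,55),8,"pics/a.png"); sil(T,CLAMP,pose,.004,t,(235,185,50,70),8,"pics/b.png")
a=cv2.imread("pics/a.png");b=cv2.imread("pics/b.png");c=np.zeros((560,800,3),np.uint8);c[:440,:400]=a;c[:,400:]=b;cv2.imwrite("pics/v4b.png",c)
E
```

```text
above t 14.34 p [0.4496 0.3157 0.1001] F [-0.5 -0.1 -0.1] M [ 0.02 -0.01 -0.02] gap 0.577
down False t 15.19 p [0.4496 0.3162 0.0401] F [ 0.9 -0.4 -0.7] M [-0.04 -0.02  0.06] gap 0.581
```

View pics/v4.png

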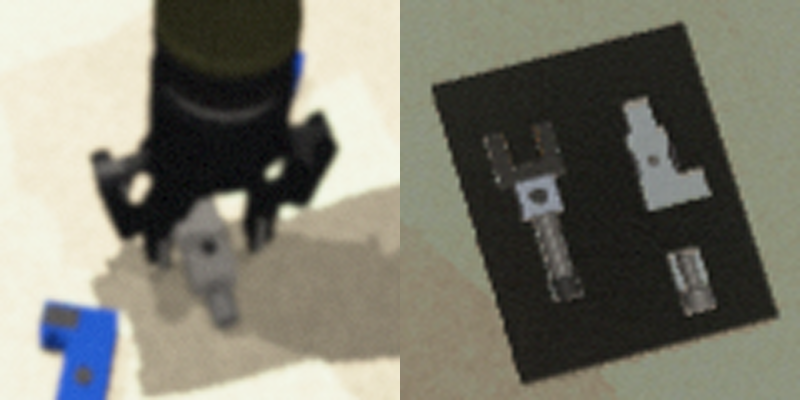

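View pics/v4b.png

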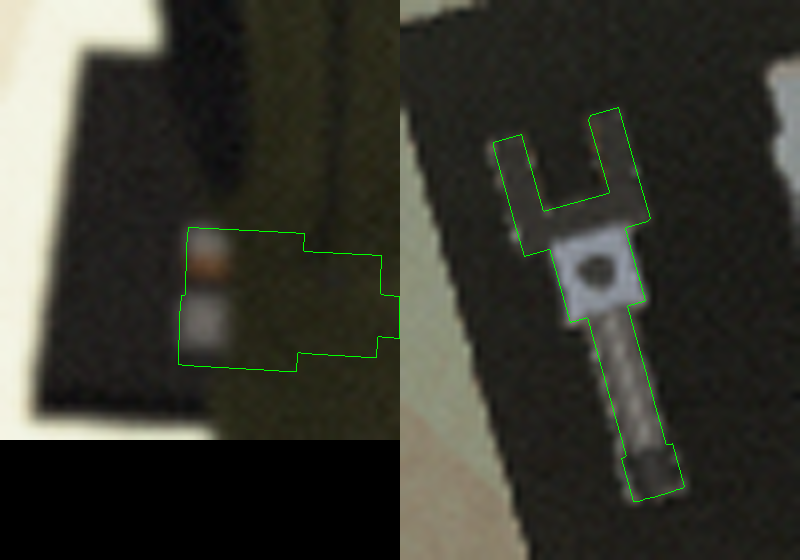

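The clamp matches the home silhouette in the top view, and the fingers straddle the boss. Next I'll grip and carry the boss.

```bash
python3 - <<'E'
from rob import *
import cv2
eoat.gripper_to(0.2,50); st("grip")
p=telemetry.get_tool_pos()
manip.line_to([p[0],p[1],.10],v=.15); st("lift")
h=.281-np.pi; x=.5752-.002*np.cos(h); y=-.0758-.002*np.sin(h)
manip.reach([x,y,.10],ori(h)); 
manip.line_to([x,y,.066],v=.1); manip.hold(.3); st("over")
p=telemetry.get_tool_pos()
si=vision.grab_frame("side"); cv2.imwrite("pics/side5.png",si)
from ovc import *
sil(Sd,BOSS,(p[0]+.002*np.cos(h),p[1]+.002*np.sin(h),h),p[2]-.0402,si,(240,150,95,65),8,"pics/v5.png")
E
```

```text
grip t 15.57 p [0.45   0.3168 0.0408] F [-0.2 -0.5  5.9] M [-0.04  0.07 -0.01] gap 0.285
lift t 16.12 p [0.4495 0.3165 0.0994] F [ 0.1 -0.4 -3.2] M [0.02 0.09 0.02] gap 0.283
over t 18.44 p [ 0.5776 -0.0753  0.0666] F [ 0.2 -0.4 -1.3] M [-0.02 -0.02  0.02] gap 0.286
```

View pics/v5.png

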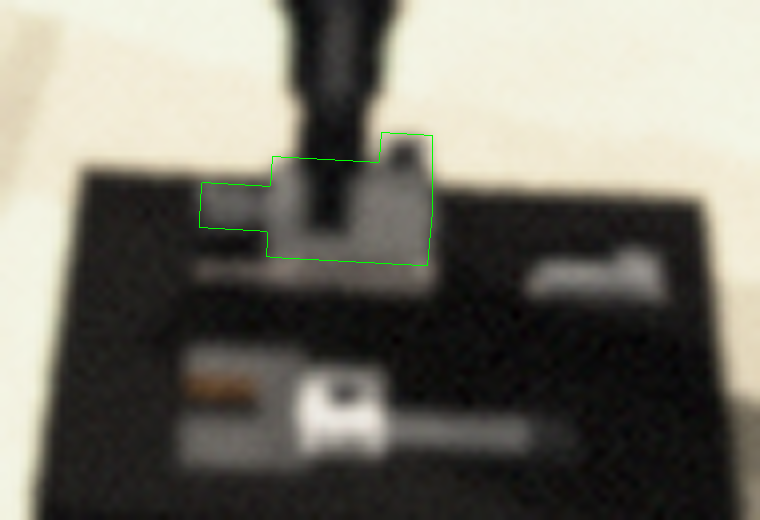

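```bash
python3 - <<'E'
from rob import *
h=.281-np.pi; x=.5752-.002*np.cos(h); y=-.0758-.002*np.sin(h)
for z,f in ((.0565,10),(.0500,12),(.0440,20),(.0428,14)):
    r=manip.line_to([x,y,z],v=.03,f_stop=f); st(f"{z} {r}")
    if r: break
E
```

```text
0.0565 False t 18.96 p [ 0.5768 -0.0752  0.0561] F [-0.2 -0.2 -1.6] M [ 0.09 -0.02 -0.04] gap 0.285
0.05 False t 19.32 p [ 0.5775 -0.075   0.0499] F [ 1.1  1.7 -3. ] M [ 0.23 -0.27 -0.04] gap 0.289
0.044 True t 19.61 p [ 0.5777 -0.0751  0.0449] F [-0.8 -0.4  3.5] M [-0.01  0.09 -0.01] gap 0.288
```

```bash
python3 - <<'E'
from rob import *
r=manip.line_to([.5772,-.0752,.0430],v=.02,f_stop=18); st(f"press {r}")
p=telemetry.get_tool_pos()
eoat.gripper_to(0.45); st("open")
manip.line_to([p[0],p[1],.078],v=.15)
eoat.gripper_to(0.0)
manip.line_to([.5752,-.0758,.066],v=.1); st("pre")
r=manip.line_to([.5752,-.0758,.050],v=.02,f_stop=14); st(f"push {r}")
manip.line_to([.5752,-.0758,.13],v=.2); st("up")
manip.reach([.40,-.20,.25],ori(1.05+np.pi)); st("away")
import cv2
si=vision.grab_frame("side"); cv2.imwrite("pics/side6.png",si)
ti=vision.grab_frame("top"); cv2.imwrite("pics/top6.png",ti)
E
python3 - <<'E'
from ovc import *
T=Cam(vision.camera_info("top")); si=cv2.imread("pics/side6.png");ti=cv2.imread("pics/top6.png")
g=[]
for p,M in (((.5468,.0035,.281),CLAMP),((.5752,-.0758,.281-np.pi),BOSS)): g.append((p,M))
W=(225,165,100,62)
for i,(p,M) in enumerate(g): sil(T,M,p,.004,ti,(232,180,50,72) if i==0 else (268,180,45,72),8,f"pics/f{i}.png"); sil(Sd,M,p,.004,si,(240,160,95,60),8,f"pics/g{i}.png")
o=np.zeros((576,760,3),np.uint8);o[:,:400]=cv2.imread("pics/f0.png");o[:,400:760]=cv2.imread("pics/f1.png");cv2.imwrite("pics/v6t.png",o)
cv2.imwrite("pics/v6s.png",cv2.imread("pics/g1.png"))
cv2.imwrite("pics/v6s0.png",cv2.imread("pics/g0.png"))
E
```

```text
press False t 19.86 p [ 0.5776 -0.0751  0.0448] F [-1.6  2.2 13. ] M [ 0.38  0.61 -0.01] gap 0.282
open t 20.15 p [ 0.5768 -0.0754  0.0425] F [ 0.4 -0.8 -0.2] M [-0.03  0.04 -0.02] gap 0.454
pre t 21.26 p [ 0.5743 -0.0757  0.0654] F [0.6 0.5 0.4] M [-0.03  0.    0.01] gap 0.0
push True t 21.85 p [ 0.5753 -0.0758  0.0551] F [-1.3 -0.   4.3] M [0.04 0.21 0.03] gap -0.002
up t 22.38 p [ 0.5751 -0.0758  0.1297] F [-1.3  0.6 -0.6] M [ 0.04  0.02 -0.04] gap 0.005
away t 23.4 p [ 0.3999 -0.1997  0.2488] F [-0.1  0.1  0.2] M [ 0.01 -0.01 -0.03] gap -0.001
```

View pics/v6t.png

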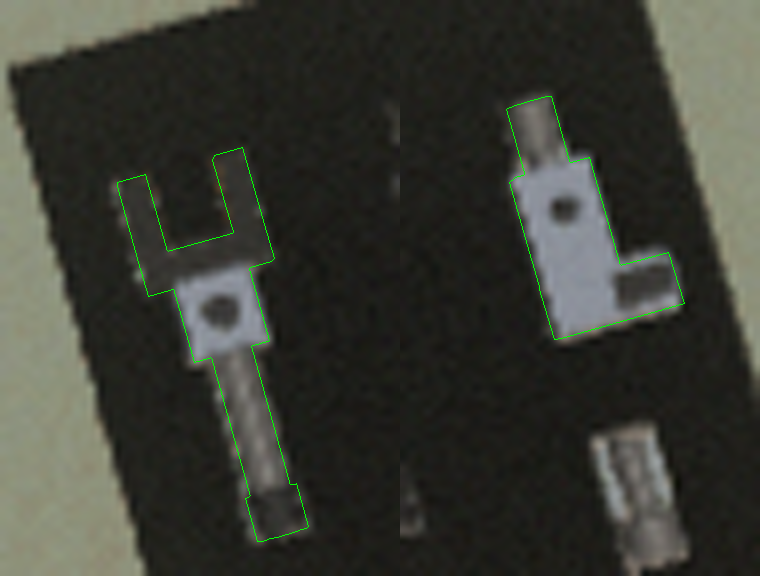

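View pics/v6s.png

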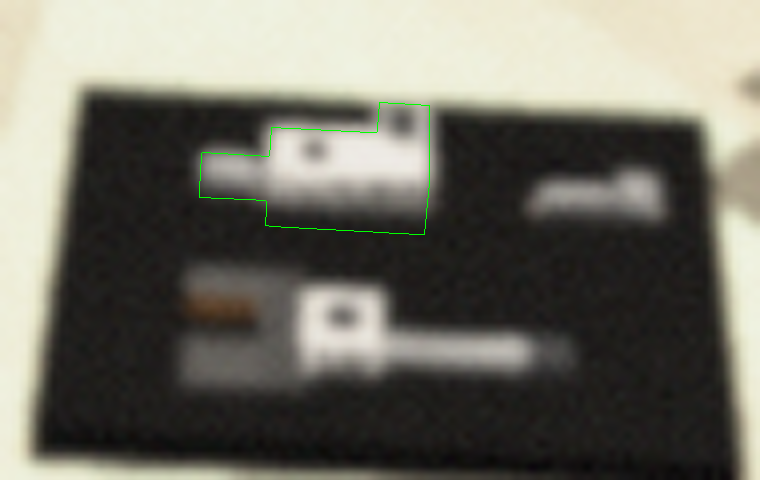

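View pics/top6.png

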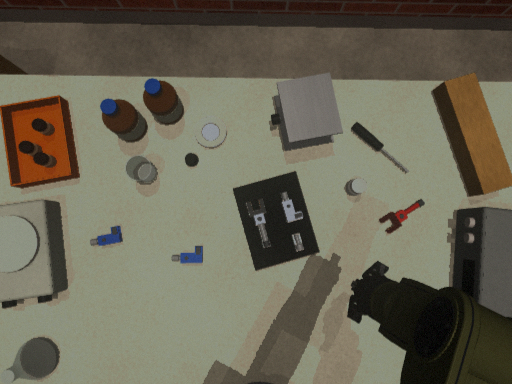

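Both fittings match the home outlines from above and from the side. There is plenty of time left, so I'll verify heights by touch: calibrate the shut fingertips on the bench, then touch each fitting at two points.

```bash
python3 - <<'E'
from rob import *
a=1.05+np.pi
def touch(x,y,z0,a,f=7):
    manip.reach([x,y,z0+.02],ori(a)); manip.line_to([x,y,z0+.008],v=.08); manip.hold(.2)
    r=manip.line_to([x,y,z0-.006],v=.02,f_stop=f); z=telemetry.get_tool_pos()[2]; F=telemetry.get_ft_force()[2]
    manip.line_to([x,y,z0+.03],v=.15); return r,round(z,4),round(F,1)
print("bench",touch(.40,-.20,.026,a))
h=.281
def pt(p,lx,ly=0):
    c,s=np.cos(p[2]),np.sin(p[2]); return p[0]+c*lx-s*ly,p[1]+s*lx+c*ly
C=(.5468,.0035,h);B=(.5752,-.0758,h-np.pi)
print("clamp0",touch(*pt(C,-5),.053,h+np.pi)); print("clamp19",touch(*pt(C,19),.053,h+np.pi))
print("boss-15",touch(*pt(B,-15),.055,h+np.pi)); print("boss25",touch(*pt(B,25),.055,h+np.pi))
manip.reach([.45,-.20,.25],ori(a)); manip.hold(.3); st("away")
E
```

```text
bench (True, np.float64(0.025), np.float64(6.7))Traceback (most recent call last):
  File "<stdin>", line 12, in <module>
  File "<stdin>", line 4, in touch
bench.Unreachable: the arm cannot take that pose within its joint ranges
```

```bash
python3 - <<'E'
from rob import *
st()
def touch(x,y,z0,a,f=7):
    manip.reach([x,y,z0+.02],ori(a)); manip.line_to([x,y,z0+.008],v=.08); manip.hold(.2)
    r=manip.line_to([x,y,z0-.006],v=.02,f_stop=f); z=telemetry.get_tool_pos()[2]; F=telemetry.get_ft_force()[2]
    manip.line_to([x,y,z0+.03],v=.15); return r,round(float(z),4),round(float(F),1)
h=.281; a=h+np.pi+.5
def pt(p,lx,ly=0):
    c,s=np.cos(p[2]),np.sin(p[2]); return p[0]+c*lx-s*ly,p[1]+s*lx+c*ly
C=(.5468,.0035,h);B=(.5752,-.0758,h-np.pi)
p=telemetry.get_tool_pos(); manip.line_to([p[0],p[1],.1])
print("clamp0",touch(*pt(C,-5),.053,a)); print("clamp19",touch(*pt(C,19),.053,a))
print("boss-15",touch(*pt(B,-15),.055,a)); print("boss25",touch(*pt(B,25),.055,a))
manip.reach([.45,-.20,.25],ori(1.05+np.pi)); manip.hold(.3); st("away")
E
```

```text
t 25.7 p [ 0.4006 -0.2003  0.0561] F [ 0.8 -0.1  0.2] M [ 0.02 -0.01  0.01] gap -0.002Traceback (most recent call last):
  File "<stdin>", line 12, in <module>
  File "<stdin>", line 4, in touch
bench.Unreachable: the arm cannot take that pose within its joint ranges
```

```bash
python3 - <<'E'
from rob import *
print(telemetry.get_joints())
for lx in (-5e-3,-5): 
  for a in (.281+np.pi,.281+np.pi+.5): print(lx,manip.inverse_kinematics([.5468+.96*lx,.0035+.27*lx,.073],ori(a)))
E
```

```text
[-4.63606593e-01  2.64133793e-01 -5.86660955e-01  7.20816980e-01
  6.91241734e-06  1.62796196e+00]
-0.005 [ 0.00396677  0.43138749 -0.3995932   0.73981563  0.          2.86455942]
-0.005 [ 3.96676886e-03  4.31387495e-01 -3.99593200e-01  7.39815632e-01
  4.44089210e-16  2.36455942e+00]
-5 None
-5 None
```

The error was mine: I passed millimetres as metres, and nothing moved. Fixing the units.

```bash
python3 - <<'E'
from rob import *
import cv2
def touch(x,y,z0,a,f=7):
    manip.reach([x,y,z0+.02],ori(a)); manip.line_to([x,y,z0+.008],v=.08); manip.hold(.2)
    r=manip.line_to([x,y,z0-.006],v=.02,f_stop=f); z=telemetry.get_tool_pos()[2]; F=telemetry.get_ft_force()[2]
    manip.line_to([x,y,z0+.03],v=.15); return r,round(float(z),4),round(float(F),1)
h=.281; a=h+np.pi
def pt(p,lx,ly=0):
    c,s=np.cos(p[2]),np.sin(p[2]); return p[0]+c*lx-s*ly,p[1]+s*lx+c*ly
C=(.5468,.0035,h);B=(.5752,-.0758,h-np.pi)
p=telemetry.get_tool_pos(); manip.line_to([p[0],p[1],.1])
print("clamp-5",touch(*pt(C,-.005),.053,a)); print("clamp19",touch(*pt(C,.019),.053,a))
print("boss-15",touch(*pt(B,-.015),.055,a)); print("boss25",touch(*pt(B,.025),.055,a))
manip.reach([.45,-.20,.25],ori(1.05+np.pi)); manip.hold(.3); st("away")
t=vision.grab_frame("top"); s=vision.grab_frame("side")
cv2.imwrite("pics/top7.png",t);cv2.imwrite("pics/side7.png",s)
from ovc import *
sil(Cam(vision.camera_info("top")),CLAMP+BOSS,C,.004,t,(232,165,95,75),8,"pics/v7.png")
t0=cv2.imread("pics/top0.png"); d=cv2.absdiff(t,t0).max(2)
cv2.imwrite("pics/v7.png",cv2.resize(np.hstack([t[165:275,225:325],s[155:265,235:335]]),(800,440),interpolation=2))
E
```

```text
clamp-5 (True, 0.053, 5.8)
clamp19 (True, 0.0531, 5.8)
boss-15 (True, 0.0551, 5.1)
boss25 (True, 0.0551, 5.3)
away t 35.1 p [ 0.4501 -0.1995  0.2492] F [ 0.6 -0.1  0.8] M [-0.02  0.01  0.01] gap -0.001
```

View pics/v7.png

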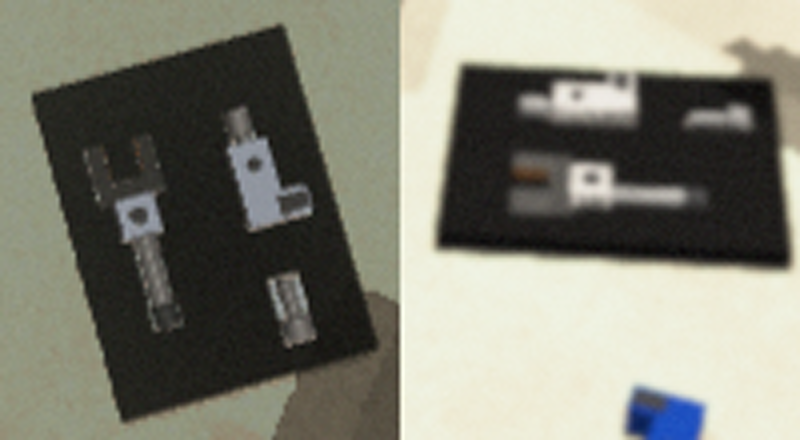

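View pics/side7.png

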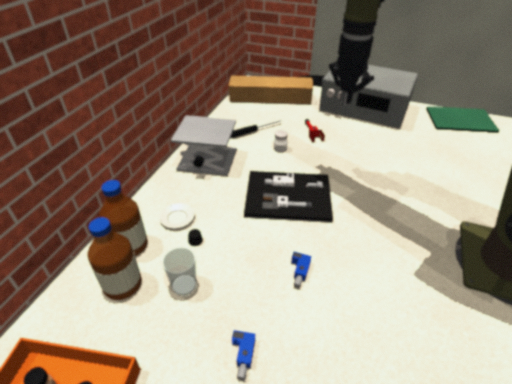

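The clamp top is at 28.0 and 28.1 mm and the boss top at 30.1 mm at both points. The expected heights are 28 and 30, so both are flat on the floor. All the bystanders are where they were, and the arm is clear.

```bash
python3 -c "
from rob import *
manip.hand_in(); st()"
```

```text
the job is handed in; nothing more can be done
the job is handed in; nothing more can be done
```

I put the grey metal clamp and the bare-metal boss head into their own recesses, pressed them home, released them and handed the job in at about 35 s. I left the red clamp and the two blue bosses alone.

- **Height and tilt:** touching with shut fingers, zeroed on the bench, gave the clamp top at 28.0 and 28.1 mm and the boss top at 30.1 mm at both points. The expected heights are 28 and 30 mm, so both sit flat on the recess floor.
- **Position and heading:** after placing, both fittings matched the outlines of their home poses from above. From the side only the boss outline was checked, and it matched too. I judged this by eye to within about a millimetre and did not refit the final poses.
- **Bystanders:** the spare screw, beaker, jar, stopper, screwdriver and dish looked unmoved in the last pictures. I did not measure them.
- **Disagreements along the way:** the two cameras differed by about 3.5 mm on the boss's starting position, so I took a value between them and it gripped cleanly. One check script stopped on a unit error of mine; the arm did not move on the bad target.

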